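# Aim the inspection lamp at a glaze test tile and select its middle level

### The job

Set up the inspection lamp for the glaze test tile that lies on the sage-green bat: swivel and tilt the lamp's head by its top rail so that its white face looks straight at the tile, the line square out of the middle of the face landing on the tile. Also turn the selector on the lamp's foot to the click position marked with two dots. Don't shove the lamp about, leave the tile and the loose things round it where they are, and let go of everything at the end.

Things in the scene. Friction and masses are not known exactly. Their poses are not given: they have to be found in the camera images.
- lamp: Grey inspection lamp, standing loose on the table, about 3 kg. Round foot 150 mm across, a column 22 mm across in its middle, and a selector pod 82 mm across and 34 mm high joined to the foot by a flat tongue. Origin on the underside under the column, which is the swivel axis; z up; the pod's centre is at x = -60, y = -180 mm.
- lamp_head (a point): Point on the tilt hinge in the middle of the lamp's flat head (122 mm wide along y, 78 mm high along z, 14 mm thick along x), on the swivel axis, 160 mm above the table. Axes turn with the head: -x leaves the middle of the white face squarely (the way the lamp looks), y is the tilt axis, z points to the rail. A steel yoke 150 mm wide carries the head at its sides.
- lamp_rail (a point): Middle of the round steel rail above the head: 12 mm thick, 84 mm long along the head's y, 72 mm of it free between the bends, 78 mm from the hinge along the head's z, with 33 mm of air between it and the head. Same axes as lamp_head. Pinch it along the head's x to swivel and tilt the head; it can turn between the fingers.
- lamp_swivel (a joint): Swivel of yoke and head about the column, rad: at 0 the white face looks along the lamp's -x; grows anticlockwise seen from above. Range -2.7 to 2.7; stiff, stays where it is left (0.12 N m).
- lamp_tilt (a joint): Tilt of the head, rad: at 0 the head is upright and looks level; grows as the face looks down (the rail leans forward), negative looks up. Range -0.6 to 1.2; stays where it is left (0.14 N m).
- selector (a joint): Selector knob on the pod, rad: grows clockwise seen from above. It clicks into four positions: 0 (mark: a bar), 0.9 (one dot), 1.8 (two dots), 2.7 (three dots); let go between them it springs to the nearest. Ranges from -0.08 to 2.78.
- selector_grip (a point): Middle of the knob's bar grip, on the knob's axis, 55 mm above the table. The bar is 36 mm long along this frame's x, 13 mm thick along y, and reaches from 42 to 65 mm above the table; +x is the way its white pointer line points. Below it is a round skirt 42 mm across.
- tile: Glaze test tile, 50 x 50 x 7 mm, light with coloured stripes, lying on a fixed sage-green bat (170 x 230 x 12 mm) between robot and lamp. Origin at the centre of its underside. Two more tiles lie far to the right on the bare table and do not matter.
- jar: Small pigment jar, 38 mm across, 48 mm high, standing loose on the right of the bat; a bystander. Origin at the centre of its underside.
- stilt: Three-armed kiln stilt, 58 x 50 x 24 mm, lying loose on the left; a bystander. Origin at the centre of its underside.
- dish: Flat dish, 104 mm across, 15 mm high, standing loose on the right of the lamp; a bystander. Origin at the centre of its underside.
Things that resemble listed ones, but are neither listed nor needed, are in the scene too. Leave any black or blue look-alike of the tile alone.

How it is judged:
At the end, for the whole second after the job is handed in: The line square out of the middle of the lamp's face passes within 25 mm, both sideways (head y) and up-down (head z), of the tile's centre, with the tile in front of the face; the selector rests within 0.18 rad of the two-dot position (1.8); the lamp stands flat and still (y of tile in the frame of lamp_head between -0.025 and 0.025 m and z of tile in the frame of lamp_head between -0.025 and 0.025 m and x of tile in the frame of lamp_head below -0.05 m and value of joint selector between 1.62 and 1.98 rad and angle between lamp's own z axis and vertical below 0.03 rad and angular speed of lamp below 0.05 rad/s and velocity of joint lamp_swivel between -0.05 and 0.05 rad/s and velocity of joint lamp_tilt between -0.05 and 0.05 rad/s); the robot touches nothing.
It fails at once if the lamp is shoved more than 40 mm or tipped more than 0.2 rad (distance of lamp from where it was at the start of the episode above 0.04 m or angle between lamp's own z axis and vertical above 0.2 rad).
It fails at once if the tile is moved by more than 15 mm (distance of tile from where it was at the start of the episode above 0.015 m).
It fails at once if the jar, stilt or dish is moved by more than 20 mm (distance of any of jar, stilt, dish from where it was at the start of the episode above 0.02 m).
It also fails if it takes over 72 s, if anything falls off the work surface, if the arm or the gripper's body presses on something with over 40 N, if the wrist force passes 120 N, or if a joint passes its speed limit or range.

### The arm

A 6-joint arm with a two-finger parallel gripper is mounted at the origin on the work surface; the furniture and walls round the work are solid. World frame = base frame: x ahead of the robot, y to its left, z up, the work surface at z = 0. Lengths are in m, angles in rad, forces in N, time in s.
With the tool pointing down it reaches from about 0.3 to 0.775 m from the base axis. Payload 14.6 kg.
Tool frame: the origin (TCP) lies on the centre line of the jaws, within the pads' length; the fingertips stand 19 mm ahead of it and the grasp point (between the pads) is the TCP; z points along the fingers, y is the line along which they close (so a half turn about z gives the same grasp; the last joint's range is limited). The gripper opens to 94 mm and grips with 3 to 60 N. Pads are 16 mm wide; open, the fingers measure 119 mm over their backs; the gripper's body (75 mm by 177 mm) begins 78 mm behind the grasp point.
Start: joints at [-1.287, 0.3, 1.521, -0, 1.321, -0.067], TCP at [0.189, -0.516, 0.224] pointing down, gripper open.
Joint ranges: [-3.03, 3.03], [-0.79, 2.21], [0.23, 2.52], [-1.04, 4.18], [0, 3.07], [-2.55, 2.55]. Speed limits (rad/s): [2.22, 2.22, 2.57, 3.14, 3.14, 3.14].

### API

Orientations are given as [roll, pitch, yaw] about the fixed x, y, z axes, in that order (R = Rz(yaw) Ry(pitch) Rx(roll)).
In Python, from station import get_obs, camera, workorder gives the robot as it stands.
- The arm moves only by the tool play_rows, never from a script. Its argument "motion" is a list that holds one entry, the list of rows, each a list of 7 numbers: the shift along the tool's x, y, z as a fraction of full scale, then the turn, a rotation vector about the tool's x, y, z as a fraction of full scale, then the opening, from -1 (shut) to 1 (fully open). In form: [[[x, y, z, ax, ay, az, grip], ...]]. A call has 1 to 10 rows; each row is the pose to reach, as a shift and turn from the pose commanded when the call began, along the tool's axes at that moment, turning the shorter way round; what a row does not reach only later rows make up. Full scale, the value 1, is 0.25 m for a shift and 2 pi rad for a turn. A row lasts 1/10 s, in which the tool goes at most 50 mm and 8.59 degrees, less where a joint would pass 70% of its speed; a pose out of reach is approached as far as the arm can. A call with a number of a shift or a turn outside -1 to 1 is refused whole. A call with a gripper value outside its range is refused whole. The fingers move at their own pace and stop on an object; "grip_force" is the grip in N (left out, the last holds). Time passes only in rows, so rows that repeat a pose let the fingers close. It gives the time, the measured TCP pose, the force, the opening and the grip force at its end, in the units of the state.
- get_obs(): the state, without advancing time (a new reading comes with each control period).
- camera(name): name is "scene" or "top"; returns a dict with "frame" (400x640x3 uint8, red, green, blue), "z_map" (400x640 float32, m along the optical axis (not along the pixel's ray), 0 where there is no reading), "camera_matrix" (3x3 intrinsics, pixels), "T" (4x4, takes a point from camera to world coordinates). Camera axes: x right, y up, looking along -z (the intrinsics and any distortion apply to the point x, -y, -z); pixel columns grow to the right and rows downward; lengths in m; the calibration is good to about 2 mm. A picture is of the moment at which its call begins.
- workorder.hand_in(): hands the job in; it is judged then, once.
The state is a dict: "time_s": time; "qpos": joint angles; "joint_vel": joint speeds; "tau": joint torques, N m; "ee_pos": TCP position; "eef_rot": TCP orientation; "force": force on the tool from outside, world axes, zero at the start; "moment": the same for the moment, N m; "grip_width": finger opening in m; "grip_force": force on a finger pad.
Only numpy, scipy, OpenCV 4.12 (cv2) and the standard library are available. Lean on these libraries where they do the work, as an engineer would, in place of code of your own. Each camera call takes 0.05 s, during which the arm holds its last target. There are 200 camera calls.

## Working session

There is one attempt and no reset: what is moved stays moved. The work goes in short steps, Python scripts to look and compute and a tool call to move; the robot and the scene stay as the last step left them, time stands still between calls to the robot, and variables do not carry over. Pictures are saved under pics/ and viewed, at most 10 in all, crops included, and the job is handed in when it is done.

Besides the shell and the picture viewer there is one more tool, called after "Request:" as a command line: name --argument value ..., lists and objects as JSON in quotes. play_rows: Moves the arm, as the interface text tells. Its arguments: {"type":"object","properties":{"motion":{"type":"array"},"grip_force":{"type":"number"}},"required":["motion"]}

```bash
mkdir -p pics; ls; cat > h.py <<'E'
import numpy as np, cv2
from station import get_obs, camera
def cloud(c):
    K=c['camera_matrix'];z=c['z_map'];v,u=np.mgrid[0:400,0:640]
    p=np.stack([(u-K[0,2])/K[0,0]*z,-(v-K[1,2])/K[1,1]*z,-z],-1)
    return p@c['T'][:3,:3].T+c['T'][:3,3]
def ray(c,u,v,h):
    K=c['camera_matrix'];d=c['T'][:3,:3]@np.array([(u-K[0,2])/K[0,0],-(v-K[1,2])/K[1,1],-1]);o=c['T'][:3,3]
    return o+d*(h-o[2])/d[2]
def proj(c,p):
    q=np.linalg.inv(c['T'])@np.append(p,1);K=c['camera_matrix']
    return K[0,0]*q[0]/-q[2]+K[0,2], K[1,1]*-q[1]/-q[2]+K[1,2]
E
python3 - <<'E'
from h import *
for n in('scene','top'):
    c=camera(n);cv2.imwrite(f'pics/{n}0.png',c['frame'][...,::-1]);np.savez(f'{n}0.npz',**c)
    print(n,c['T'].round(3),c['camera_matrix'])
print(get_obs())
E
```

```text
pics
scene [[ 0.864  0.336 -0.375  0.007]
 [-0.503  0.559 -0.659 -0.902]
 [-0.012  0.758  0.652  1.008]
 [ 0.     0.     0.     1.   ]] [[459.04775885   0.         318.11960721]
 [  0.         459.04775885 198.40175153]
 [  0.           0.           1.        ]]
top [[ 0.024  0.996 -0.087  0.392]
 [-1.     0.024 -0.002 -0.03 ]
 [-0.     0.087  0.996  1.375]
 [ 0.     0.     0.     1.   ]] [[419.98209449   0.         327.86483389]
 [  0.         419.98209449 196.90874135]
 [  0.           0.           1.        ]]
{'time_s': 0.1, 'qpos': array([-1.28657923e+00,  3.00419161e-01,  1.52148972e+00,  2.82183150e-05,
        1.32071694e+00, -6.66315645e-02]), 'joint_vel': array([-0.00093154, -0.0002696 , -0.00145326, -0.00031386, -0.00087594,
       -0.00037682]), 'tau': array([ 2.19772287e-04, -5.32644296e+01, -3.53284335e+01,  7.08144461e-02,
        2.35041976e-02, -4.07188190e-05]), 'ee_pos': array([ 0.18896103, -0.51629884,  0.22395346]), 'eef_rot': array([-3.14056359e+00, -9.60635403e-05,  3.50841615e-01]), 'force': array([-0.45377778,  0.19934929,  0.48864263]), 'moment': array([ 0.02958089, -0.00218344, -0.01502597]), 'grip_force': 0.0, 'grip_width': 0.09403641790501703}
```

View pics/scene0.png

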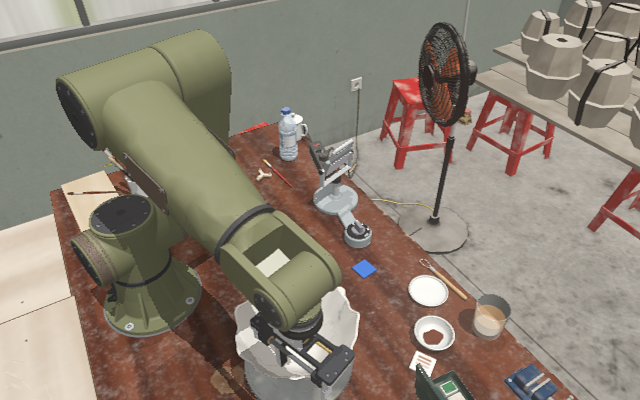

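View pics/top0.png

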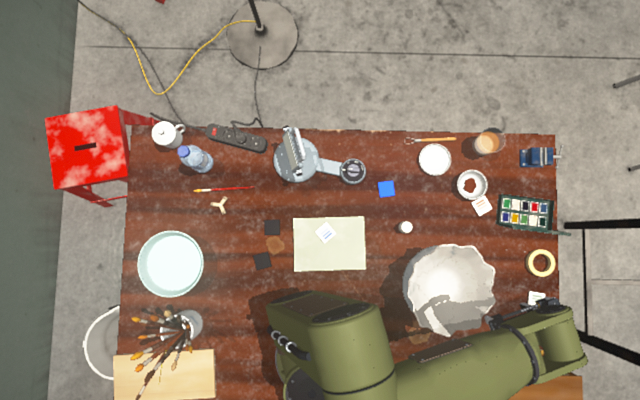

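The scene view shows the lamp at about (335,185) and the selector at (357,232). In the top view the lamp is at (295,160), the selector at (352,171), and the striped tile on the bat at (325,232). The jar is at (405,227), the stilt at (220,205) and the dish at (435,160).

Tile candidates in the top view: (325,232) light and on the sage bat, (387,188) blue, (272,227) and (263,261) black, and (482,205) and (537,298) light but on bare table to the right. I choose (325,232).

```bash
python3 - <<'E'
from h import *
t=dict(np.load('top0.npz'));s=dict(np.load('scene0.npz'))
a=cv2.resize(t['frame'][115:255,260:380],(480,560),interpolation=cv2.INTER_CUBIC)
b=cv2.resize(s['frame'][125:255,295:385],(320,462),interpolation=cv2.INTER_CUBIC)
im=np.zeros((560,800,3),np.uint8);im[:,:480]=a;im[:462,480:]=b
cv2.imwrite('pics/crop1.png',im[...,::-1])
P=cloud(t)
# tile: light blob within bat
hsv=cv2.cvtColor(t['frame'],cv2.COLOR_RGB2HSV)
print('bat z',P[260,340],'bat hsv',hsv[260,340],'tile',hsv[236,325],P[232,325])
m=np.zeros((400,640),np.uint8);m[219:269,296:364]=1
bat=hsv[260,340].astype(int)
d=np.abs(t['frame'].astype(int)-t['frame'][260,340].astype(int)).sum(-1)
mm=((d>30)&(m>0)).astype(np.uint8)
n,l,st,ce=cv2.connectedComponentsWithStats(mm)
for i in range(1,n):
    if st[i,4]>40:
        c=cv2.minAreaRect(np.argwhere(l==i)[:,::-1].astype(np.float32));print(st[i],c, ray(t,*c[0],.019))
for name,(u,v) in dict(jar=(405,227),stilt=(220,205),dish=(435,160),knob=(352,171)).items(): print(name,P[v,u])
# lamp cloud both cams
Q=cloud(s)
for nm,p in(('top',P),('scene',Q)):
    r=p.reshape(-1,3); 
    k=(r[:,2]>.003)&(r[:,0]>.4)&(r[:,0]<.8)&(r[:,1]>-.2)&(r[:,1]<.2)
    r=r[k]
    for lo,hi in((.003,.03),(.03,.06),(.06,.1),(.1,.13),(.13,.16),(.16,.2),(.2,.26)):
        q=r[(r[:,2]>=lo)&(r[:,2]<hi)]
        if len(q): print(nm,lo,len(q),q.min(0).round(3),q.max(0).round(3),q.mean(0).round(3))
E
```

```text
bat z [ 0.30875992 -0.07087008  0.00979665] bat hsv [ 31  24 242] tile [  0   0 252] [ 0.39739393 -0.02044787  0.01790498]
[315 222  21  21 254] ((324.77056884765625, 232.4823760986328), (15.83592414855957, 17.029041290283203), 49.398704528808594) [ 0.39582623 -0.01975576  0.019     ]
jar [ 0.41901748 -0.27264016  0.046113  ]
stilt [0.47651221 0.32210142 0.01577785]
dish [ 0.64323529 -0.3780556   0.00227078]
knob [ 0.59207287 -0.10162778  0.0546343 ]
top 0.003 4104 [ 0.4   -0.2    0.003] [0.741 0.2   0.03 ] [0.545 0.01  0.012]
top 0.03 507 [ 0.559 -0.142  0.03 ] [0.702 0.199 0.059] [ 0.611 -0.052  0.038]
top 0.06 45 [ 0.591 -0.123  0.06 ] [ 0.604 -0.088  0.071] [ 0.598 -0.105  0.065]
top 0.1 8 [0.566 0.055 0.106] [0.59  0.068 0.12 ] [0.576 0.061 0.112]
top 0.13 122 [0.564 0.056 0.131] [0.704 0.115 0.159] [0.627 0.094 0.147]
top 0.16 398 [0.562 0.048 0.16 ] [0.707 0.109 0.2  ] [0.632 0.077 0.183]
top 0.2 197 [0.586 0.041 0.2  ] [0.686 0.087 0.243] [0.641 0.059 0.23 ]
scene 0.003 1482 [ 0.426 -0.2    0.003] [0.733 0.188 0.03 ] [0.613 0.023 0.016]
scene 0.03 402 [ 0.553 -0.148  0.03 ] [0.692 0.179 0.06 ] [ 0.597 -0.087  0.038]
scene 0.06 104 [ 0.587 -0.13   0.06 ] [0.648 0.079 0.1  ] [0.616 0.005 0.075]
scene 0.1 227 [0.562 0.048 0.101] [0.699 0.106 0.13 ] [0.63  0.076 0.109]
scene 0.13 166 [0.559 0.047 0.13 ] [0.702 0.102 0.16 ] [0.624 0.072 0.145]
scene 0.16 280 [0.56  0.042 0.16 ] [0.705 0.098 0.2  ] [0.625 0.061 0.182]
scene 0.2 139 [0.592 0.033 0.201] [0.681 0.073 0.241] [0.632 0.048 0.228]
```

View pics/crop1.png

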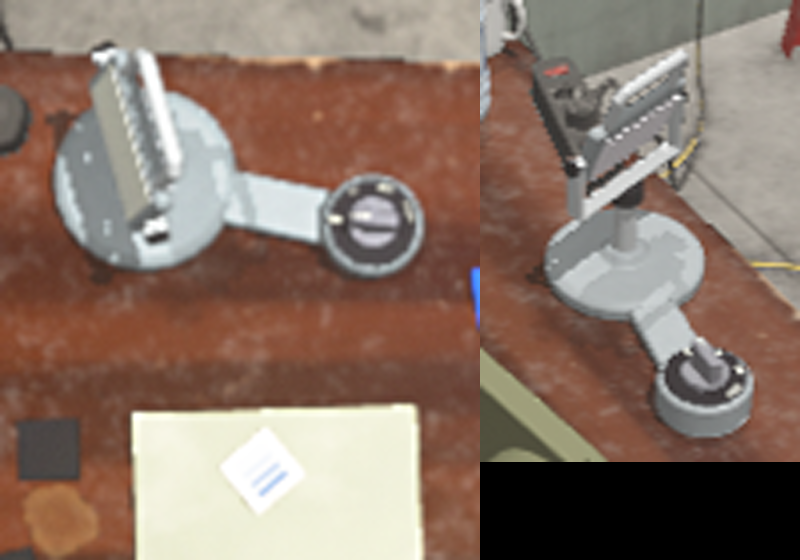

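```bash
cat >> h.py <<'E'
def lamp_pts(names=('top0.npz','scene0.npz')):
    out=[]
    for n in names:
        c=dict(np.load(n));p=cloud(c).reshape(-1,3);f=c['frame'].reshape(-1,3)
        out.append((p,f))
    return out
E
python3 - <<'E'
from h import *
t=dict(np.load('top0.npz'));s=dict(np.load('scene0.npz'))
# foot circle & pod circle from top cloud by height
from scipy.optimize import least_squares
P=cloud(t);r=P.reshape(-1,3);col=t['frame'].reshape(-1,3).astype(int)
grey=(col.max(1)-col.min(1)<40)
def circ(c0,R,zr):
    k=(np.hypot(r[:,0]-c0[0],r[:,1]-c0[1])<R+.02)&(r[:,2]>zr[0])&(r[:,2]<zr[1])&grey
    q=r[k][:,:2].astype(np.float32);print(len(q),'z',np.median(r[k][:,2]));return q
q=circ((.625,.07),.075,(.006,.03));h=cv2.convexHull(q)[:,0];print('foot enc',cv2.minEnclosingCircle(q))
q=circ((.592,-.105),.041,(.025,.06));print('pod enc',cv2.minEnclosingCircle(q))
Q=cloud(s)
for nm,p,f in(('top',P,t['frame']),('scene',Q,s['frame'])):
    rr=p.reshape(-1,3);ff=f.reshape(-1,3).astype(int)
    b=(rr[:,0]>.55)&(rr[:,0]<.72)&(rr[:,1]>.02)&(rr[:,1]<.13)
    k=b&(rr[:,2]>.222)
    m=rr[k].mean(0);u,S,V=np.linalg.svd(rr[k]-m);print(nm,'rail',k.sum(),m.round(4),V[0].round(3),rr[k].max(0).round(3), rr[k].min(0).round(3))
    a=V[0]*np.sign(V[0][0])
    # slice along mid of head: print coordinate perpendicular vs z & colour
    n=np.array([a[1],-a[0]])/np.hypot(a[0],a[1])  # pointing ~ -y
    k=b&(rr[:,2]>.11)&(np.abs((rr[:,:2]-m[:2])@a[:2])<.035)
    d=(rr[k][:,:2]-m[:2])@n; z=rr[k][:,2]
    for lo in np.arange(.11,.25,.01):
        j=(z>=lo)&(z<lo+.01)
        if j.any(): print(round(lo,2),j.sum(),'d',np.percentile(d[j],[0,25,50,75,100]).round(3),'col',np.median(ff[k][j],0))
ims=[cv2.resize(t['frame'][122:180,276:310],(330,560),interpolation=cv2.INTER_CUBIC),cv2.resize(s['frame'][130:185,310:356],(460,560),interpolation=cv2.INTER_CUBIC)]
cv2.imwrite('pics/crop2.png',np.hstack(ims)[...,::-1])
E
```

```text
1202 z 0.01918951731391383
foot enc ((0.6287904381752014, 0.06563159078359604), 0.09179653227329254)
444 z 0.03617788262039723
pod enc ((0.5977625250816345, -0.10392703860998154), 0.04063175618648529)
top rail 150 [0.6414 0.0553 0.2369] [-0.953 -0.302 -0.002] [0.684 0.077 0.243] [0.596 0.041 0.222]
0.13 10 d [-0.046 -0.046 -0.045 -0.045 -0.045] col [143.  145.5 140. ]
0.14 27 d [-0.046 -0.044 -0.043 -0.042 -0.04 ] col [158. 157. 148.]
0.15 27 d [-0.042 -0.04  -0.039 -0.038 -0.036] col [165. 164. 151.]
0.16 35 d [-0.038 -0.036 -0.035 -0.034 -0.032] col [165. 164. 151.]
0.17 25 d [-0.033 -0.032 -0.031 -0.03  -0.007] col [163. 162. 149.]
0.18 36 d [-0.03  -0.028 -0.027 -0.025 -0.007] col [166.  166.5 153.5]
0.19 118 d [-0.027 -0.021 -0.017 -0.013 -0.009] col [141.  148.  149.5]
0.2 14 d [-0.021 -0.019 -0.017 -0.014 -0.01 ] col [147.  156.5 157.5]
0.22 1 d [-0.005 -0.005 -0.005 -0.005 -0.005] col [163. 168. 169.]
0.23 84 d [-0.005 -0.002  0.001  0.004  0.007] col [242.5 244.  243.5]
0.24 26 d [-0.004 -0.002  0.     0.002  0.006] col [252. 253. 253.]
scene rail 105 [0.6326 0.0462 0.2334] 
[... 312 characters left out ...]
3] col [145. 140. 142.]
0.15 19 d [-0.026 -0.023 -0.022 -0.02  -0.017] col [145. 140. 141.]
0.16 19 d [-0.022 -0.02  -0.018 -0.016 -0.014] col [144. 140. 141.]
0.17 29 d [-0.02  -0.016 -0.015 -0.013 -0.009] col [143. 139. 140.]
0.18 35 d [-0.016 -0.014 -0.013 -0.012 -0.008] col [114. 115. 115.]
0.19 52 d [-0.024 -0.019 -0.015 -0.013 -0.008] col [122.5 125.5 125.5]
0.2 4 d [-0.01  -0.007 -0.006 -0.005 -0.005] col [124.  124.5 123.5]
0.21 1 d [-0.01 -0.01 -0.01 -0.01 -0.01] col [124. 124. 124.]
0.22 8 d [-0.     0.001  0.002  0.003  0.003] col [131.  130.5 126.5]
0.23 67 d [-0.008 -0.002  0.001  0.003  0.007] col [208. 209. 208.]
0.24 2 d [0.001 0.001 0.002 0.002 0.002] col [238.5 240.  238.5]
```

View pics/crop2.png

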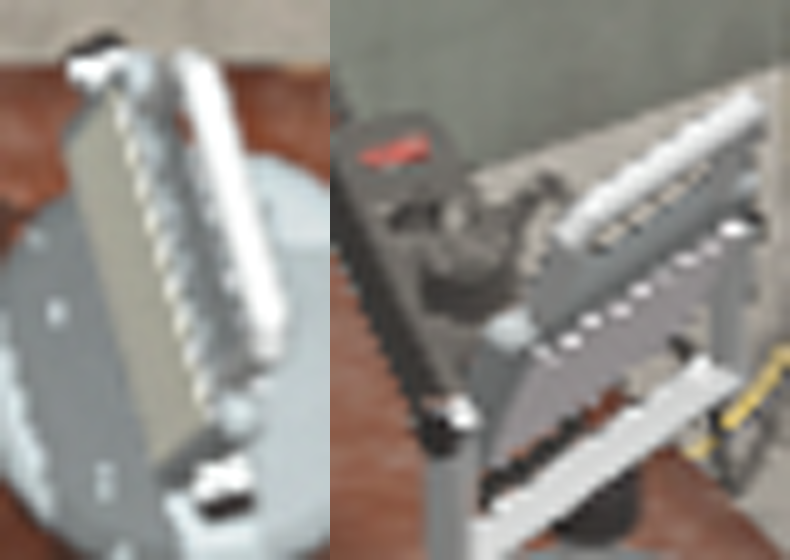

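Crop: the head leans towards -y at the top, with the rail there at the white bar in the left panel, (235,200). The warm, brighter side (left panel, 150,300) is probably the white face, which I'll check during the swivel. The knob pointer points at the leftmost mark.

```bash
cat >> h.py <<'E'
from scipy.spatial.transform import Rotation as R
def rows(p,rpy,p0=None,rpy0=None):
    "fractions for play_rows to reach p,rpy from p0,rpy0"
    o=get_obs();p0=o['ee_pos'] if p0 is None else p0;rpy0=o['eef_rot'] if rpy0 is None else rpy0
    A=R.from_euler('xyz',rpy0);B=R.from_euler('xyz',rpy)
    return (A.inv().apply(np.array(p)-p0)/.25).round(4),((A.inv()*B).as_rotvec()/(2*np.pi)).round(4)
E
python3 - <<'E'
from h import *
from scipy.optimize import least_squares
t=dict(np.load('top0.npz'));s=dict(np.load('scene0.npz'))
P=cloud(t);z=P[...,2]
K=(np.hypot(P[...,0]-.595,P[...,1]+.104)<.026)
for lo in(.05,.056,.06):
    k=K&(z>lo); q=np.argwhere(k)[:,::-1].astype(np.float32)
    w=np.array([ray(t,*x,.065)[:2] for x in q],np.float32)
    rc=cv2.minAreaRect(w*1000);m=w.mean(0);V=np.linalg.svd(w-m)[2][0];print(lo,len(q),rc,m,V,np.degrees(np.arctan2(V[1],V[0])))
# foot & pod rims: fit circles to hull pixels cast on plane
f=t['frame'].astype(int);grey=((f.max(-1)-f.min(-1))<45)
for c0,Rr,h,zl in(((.628,.075),.075,.02,(.012,.028)),((.597,-.104),.041,.034,(.028,.06))):
    v,u=np.nonzero(grey&(z>zl[0])&(z<zl[1])&(np.hypot(P[...,0]-c0[0],P[...,1]-c0[1])<Rr+.012))
    w=np.array([ray(t,a,b,h)[:2] for a,b in zip(u,v)])
    rr=np.median(z[v,u]);ang=np.arctan2(w[:,1]-c0[1],w[:,0]-c0[0]);d=np.hypot(*(w-c0).T)
    E=[]
    for a in np.linspace(-np.pi,np.pi,37)[:-1]:
        j=np.abs(ang-a)<.09
        if j.sum()>2:E.append(w[j][d[j].argmax()])
    E=np.array(E)
    so=least_squares(lambda x:np.hypot(*(E-x[:2]).T)-(Rr-.001),c0,loss='soft_l1',f_scale=.002);print('circle',so.x,'med z',rr,len(E),np.abs(so.fun).round(3))
for n,c in(('top',t),('scene',s)):
    Q=cloud(c);k=(np.hypot(Q[...,0]-.225,Q[...,1]+.4)<.17);print(n,'bowl max z',np.percentile(Q[k][:,2],[50,90]))
m=np.hypot(P[...,0]-.63,P[...,1]-.07)<.074
print('foot shadow cols', np.percentile(f[m&(z<.025)&(z>.012)],[5,20,50,80],axis=0))
print(rows([.4,-.45,.32],[np.pi,0,.8]))
E
```

```text
0.05 54 ((597.2271118164062, -104.55117797851562), (34.352508544921875, 17.750398635864258), 77.16938781738281) [ 0.5973531  -0.10443657] [-0.06726467 -0.99773514] -93.85689
0.056 49 ((596.9716186523438, -105.67240905761719), (12.717605590820312, 34.66919708251953), 1.363459825515747) [ 0.59766906 -0.10504485] [-0.05976673 -0.9982124 ] -93.426414
0.06 45 ((598.0107421875, -105.19792175292969), (34.755401611328125, 12.626635551452637), 84.1678466796875) [ 0.59793305 -0.1045657 ] [-0.06295004 -0.99801666] -93.60915
circle [0.63259462 0.08067142] med z 0.019426048358590076 34 [0.001 0.003 0.001 0.001 0.001 0.001 0.001 0.02  0.019 0.019 0.015 0.001
 0.002 0.001 0.002 0.    0.001 0.    0.018 0.001 0.002 0.    0.    0.001
 0.001 0.    0.001 0.001 0.    0.001 0.    0.001 0.001 0.001]
circle [ 0.59772671 -0.10367999] med z 0.03627508838361404 36 [0.002 0.001 0.    0.001 0.    0.    0.001 0.001 0.001 0.002 0.002 0.
 0.    0.003 0.001 0.    0.    0.    0.    0.    0.001 0.001 0.002 0.002
 0.001 0.    0.    0.    0.    0.002 0.    0.003 0.    0.    0.    0.001]
top bowl max z [0.34462445 0.59127371]
scene bowl max z [0.50072038 0.585692  ]
foot shadow cols [[128.  134.  134.9]
 [134.  139.  140. ]
 [185.  195.  197. ]
 [197.  208.4 211. ]]
(array([ 0.8839,  0.0407, -0.3841]), array([-0.0002, -0.0001, -0.0715]))
```

Request:
play_rows --motion '[[[0.0,0.0,-0.3,0,0,0,1],[0.0,0.0,-0.384,0,0,-0.01,1],[0.2,0.01,-0.384,0,0,-0.03,1],[0.4,0.02,-0.384,0,0,-0.05,1],[0.6,0.03,-0.384,0,0,-0.0715,1],[0.8,0.04,-0.384,0,0,-0.0715,1],[0.884,0.04,-0.384,0,0,-0.0715,1],[0.884,0.04,-0.384,0,0,-0.0715,1]]]'

```text
time_s: 0.9
ee_pos: [0.4022, -0.4485, 0.3195]
eef_rot: [-3.14, -0.0, 0.804]
force: [-0.7, -0.1, -0.1]
grip_width: 0.0941
grip_force: 0.0
```

```bash
python3 - <<'E'
from h import *
o=get_obs();print(o['time_s'],o['ee_pos'],o['eef_rot'],o['qpos'])
print(rows([.5,-.25,.25],[np.pi,0,1.5]))
E
```

```text
0.9 [ 0.40224736 -0.44851989  0.31949699] [-3.14017017e+00 -4.65463294e-04  8.03501019e-01] [-9.00634806e-01  3.73113275e-01  1.20703258e+00  2.72228484e-04
  1.56291853e+00 -1.33342174e-01]
(array([ 0.8429, -0.2694,  0.2788]), array([-2.000e-04, -1.000e-04, -1.109e-01]))
```

Request:
play_rows --motion '[[[0.17,-0.05,0.06,0,0,-0.022,1],[0.34,-0.11,0.12,0,0,-0.044,1],[0.51,-0.16,0.17,0,0,-0.066,1],[0.68,-0.22,0.23,0,0,-0.088,1],[0.843,-0.27,0.279,0,0,-0.111,1],[0.843,-0.27,0.279,0,0,-0.111,1],[0.843,-0.27,0.279,0,0,-0.111,1]]]'

```text
time_s: 1.6
ee_pos: [0.498, -0.252, 0.2507]
eef_rot: [-3.141, 0.0, 1.497]
force: [-0.1, -0.6, 0.0]
grip_width: 0.0941
grip_force: 0.0
```

```bash
python3 - <<'E'
from h import *
o=get_obs();print(o['time_s'],o['ee_pos'],o['eef_rot'],o['qpos'])
print(rows([.598,-.1045,.12],[np.pi,0,1.5]))
E
```

```text
1.6 [ 0.49795645 -0.25197299  0.25068546] [-3.14119453e+00  1.16821949e-04  1.49685457e+00] [-5.33949488e-01  2.99362378e-01  1.46035661e+00 -2.86506538e-04
  1.38217854e+00 -4.59953947e-01]
(array([0.6179, 0.3557, 0.5225]), array([-0.0001,  0.    , -0.0005]))
```

Request:
play_rows --motion '[[[0.15,0.09,0.1,0,0,0,-0.1],[0.31,0.18,0.22,0,0,0,-0.1],[0.46,0.27,0.34,0,0,0,-0.1],[0.618,0.356,0.46,0,0,0,-0.1],[0.618,0.356,0.523,0,0,0,-0.1],[0.618,0.356,0.523,0,0,0,-0.1],[0.618,0.356,0.523,0,0,0,-0.1]]]'

```text
time_s: 2.3
ee_pos: [0.5982, -0.1061, 0.1208]
eef_rot: [3.141, 0.0, 1.495]
force: [0.6, -0.7, 0.2]
grip_width: 0.0435
grip_force: 0.0
```

```bash
python3 - <<'E'
from h import *
o=get_obs();print(o['time_s'],o['ee_pos'],o['eef_rot'],o['grip_width'])
print(rows([.598,-.1045,.064],[np.pi,0,1.5]))
c=camera('scene');a=c['frame'][140:290,270:450];cv2.imwrite('pics/s1.png',cv2.resize(a,(720,600),interpolation=cv2.INTER_CUBIC)[...,::-1])
E
```

```text
2.3 [ 0.59824727 -0.10608353  0.12081479] [3.14125976e+00 3.37816945e-04 1.49505222e+00] 0.043498365708533944
(array([ 0.0063, -0.0015,  0.2273]), array([ 0.0001,  0.0001, -0.0008]))
```

View pics/s1.png

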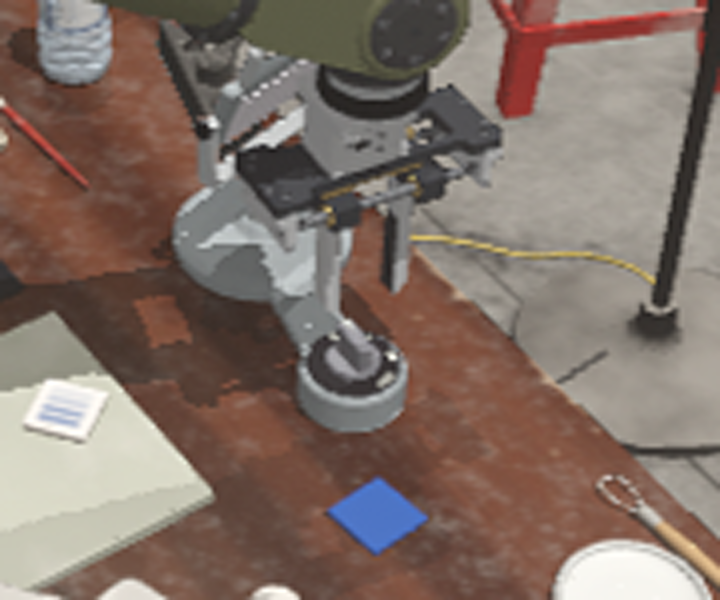

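The fingers at (330,270) and (395,250) straddle the knob at (355,345) from above. I'll descend and pinch.

Request:
play_rows --motion '[[[0.003,0,0.06,0,0,0,-0.1],[0.006,0,0.12,0,0,0,-0.1],[0.006,0,0.18,0,0,0,-0.1],[0.006,0,0.225,0,0,0,-0.1],[0.006,0,0.225,0,0,0,-0.1],[0.006,0,0.225,0,0,0,-1],[0.006,0,0.225,0,0,0,-1],[0.006,0,0.225,0,0,0,-1],[0.006,0,0.225,0,0,0,-1],[0.006,0,0.225,0,0,0,-1]]]' --grip_force 20

```text
time_s: 3.35
ee_pos: [0.5969, -0.1026, 0.0641]
eef_rot: [-3.137, -0.0, 1.497]
force: [-16.8, 1.1, 12.5]
grip_width: 0.0128
grip_force: 20.0
```

Request:
play_rows --motion '[[[0,-0.005,-0.003,0,0,0.0,-1],[0,-0.005,-0.003,0,0,0.015,-1],[0,-0.005,-0.003,0,0,0.03,-1],[0,-0.005,-0.003,0,0,0.048,-1],[0,-0.005,-0.003,0,0,0.066,-1],[0,-0.005,-0.003,0,0,0.084,-1],[0,-0.005,-0.003,0,0,0.102,-1],[0,-0.005,-0.003,0,0,0.12,-1],[0,-0.005,-0.003,0,0,0.135,-1],[0,-0.005,-0.003,0,0,0.143,-1]]]'

```text
time_s: 4.35
ee_pos: [0.5976, -0.1034, 0.0643]
eef_rot: [3.14, -0.0, 0.595]
force: [3.8, -7.4, -8.0]
grip_width: 0.0129
grip_force: 20.0
```

Request:
play_rows --motion '[[[0,0,0,0,0,0.015,-1],[0,0,0,0,0,0.03,-1],[0,0,0,0,0,0.048,-1],[0,0,0,0,0,0.066,-1],[0,0,0,0,0,0.084,-1],[0,0,0,0,0,0.102,-1],[0,0,0,0,0,0.12,-1],[0,0,0,0,0,0.135,-1],[0,0,0,0,0,0.145,-1],[0,0,0,0,0,0.145,-1]]]'

```text
time_s: 5.35
ee_pos: [0.5969, -0.105, 0.0643]
eef_rot: [3.138, -0.0, -0.315]
force: [-2.3, -17.2, -5.1]
grip_width: 0.0128
grip_force: 20.0
```

Request:
play_rows --motion '[[[0,0,0,0,0,0,-0.1],[0,0,0,0,0,0,-0.1],[0,0,0,0,0,0,-0.1],[0,0,-0.1,0,0,0,-0.1],[0,0,-0.25,0,0,0,-0.1],[0,0,-0.4,0,0,0,0],[0,0,-0.6,0,0,0,0],[0,0,-0.8,0,0,0,0],[0,0,-1,0,0,0,0],[0,0,-1,0,0,0,0]]]'

```text
time_s: 6.35
ee_pos: [0.5985, -0.1025, 0.3222]
eef_rot: [-3.14, -0.012, -0.311]
force: [0.4, 1.0, 0.8]
grip_width: 0.0468
grip_force: 0.0
```

```bash
python3 - <<'E'
from h import *
print(rows([.6415,.053,.30],[np.pi,0,.307]))
t=camera('top');P=cloud(t);cv2.imwrite('pics/t2.png',cv2.resize(t['frame'][115:265,260:400],(560,600),interpolation=cv2.INTER_CUBIC)[...,::-1])
E
```

```text
(array([-0.0281, -0.6446,  0.0893]), array([ 0.0004, -0.0018, -0.0984]))
```

View pics/t2.png

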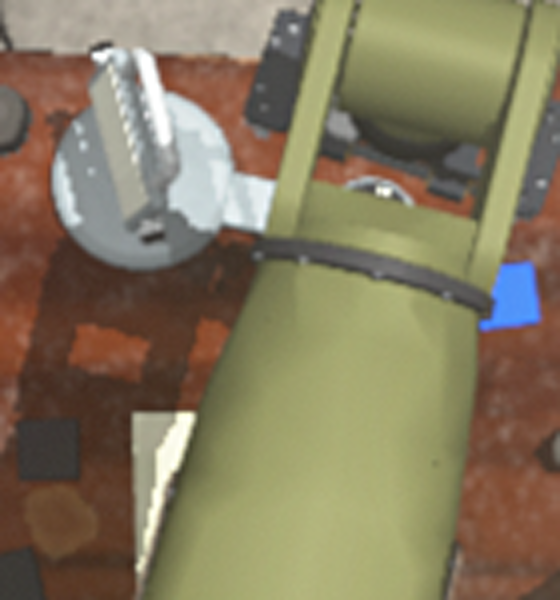

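The lamp hasn't moved; its foot is still at crop (145,180) and the rail at (155,110). The arm hides the knob here. Next I move over the rail.

Request:
play_rows --motion '[[[-0.005,-0.13,0.0,0,0,-0.02,0.1],[-0.01,-0.26,0.0,0,0,-0.04,0.1],[-0.02,-0.39,0.0,0,0,-0.06,0.1],[-0.025,-0.52,0.0,0,0,-0.08,0.1],[-0.028,-0.645,0.04,0,-0.001,-0.098,0.1],[-0.028,-0.645,0.09,0,-0.002,-0.098,0.1],[-0.028,-0.645,0.09,0,-0.002,-0.098,0.1],[-0.028,-0.645,0.09,0,-0.002,-0.098,0.1]]]'

```text
time_s: 7.2
ee_pos: [0.6399, 0.0523, 0.2913]
eef_rot: [-3.138, 0.013, 0.302]
force: [-0.6, -0.7, 0.2]
grip_width: 0.0516
grip_force: 0.0
```

```bash
python3 - <<'E'
from h import *
print(rows([.6415,.053,.236],[np.pi,0,.307]),get_obs()['ee_pos'])
c=camera('scene');a=c['frame'][90:220,270:400];cv2.imwrite('pics/s2.png',cv2.resize(a,(600,600),interpolation=cv2.INTER_CUBIC)[...,::-1])
E
```

```text
(array([ 0.0097, -0.    ,  0.2212]), array([-0.0006,  0.0021, -0.0008])) [0.63993103 0.05227865 0.29131475]
```

View pics/s2.png

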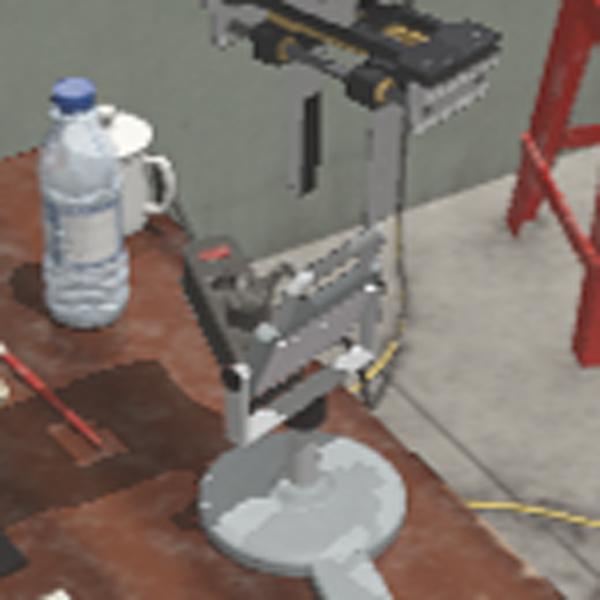

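The fingers at (310,145) and (385,170) stand above and on either side of the rail at (335,265). I'll descend and pinch.

Request:
play_rows --motion '[[[0.01,0,0.06,0,0.002,0,0.1],[0.01,0,0.12,0,0.002,0,0.1],[0.01,0,0.18,0,0.002,0,0.1],[0.01,0,0.215,0,0.002,0,0.1],[0.01,0,0.215,0,0.002,0,0.1],[0.01,0,0.215,0,0.002,0,-1],[0.01,0,0.215,0,0.002,0,-1],[0.01,0,0.215,0,0.002,0,-1],[0.01,0,0.215,0,0.002,0,-1],[0.01,0,0.215,0,0.002,0,-1]]]' --grip_force 25

```text
time_s: 8.25
ee_pos: [0.6419, 0.0538, 0.2384]
eef_rot: [-3.138, -0.001, 0.304]
force: [0.9, 0.1, 0.7]
grip_width: 0.0149
grip_force: 0.0
```

```bash
python3 - <<'E'
from h import *
o=get_obs();print(o['ee_pos'],o['eef_rot'],o['force'])
p0=np.array([.6415,.053,.237]);print('commanded assumed')
ax=np.array([.6326,.0807]);r0=np.hypot(*(p0[:2]-ax));b0=np.arctan2(*(p0[:2]-ax)[::-1]);y0=.307
print(r0,np.degrees(b0))
for d in np.linspace(.1,1,10)*np.radians(95.4):
    q=np.append(ax+r0*np.array([np.cos(b0+d),np.sin(b0+d)]),p0[2])
    print(round(np.degrees(d),1),*rows(q,[np.pi,0,y0+d],p0,[np.pi,0,y0]))
E
```

```text
[0.64192799 0.05382496 0.23836906] [-3.13789191e+00 -1.04504809e-03  3.03708770e-01] [0.91584604 0.11810473 0.65105419]
commanded assumed
0.029094673051952277 -72.18780686428448
9.5 [ 0.0193 -0.0017 -0.    ] [-0.      0.     -0.0265]
19.1 [ 0.038  -0.0065 -0.    ] [-0.     0.    -0.053]
28.6 [ 0.0557 -0.0144 -0.    ] [ 0.      0.     -0.0795]
38.2 [ 0.0718 -0.0252 -0.    ] [ 0.     0.    -0.106]
47.7 [ 0.0859 -0.0384 -0.    ] [-0.      0.     -0.1325]
57.2 [ 0.0977 -0.0538 -0.    ] [ 0.     0.    -0.159]
66.8 [ 0.1067 -0.0709 -0.    ] [-0.      0.     -0.1855]
76.3 [ 0.1127 -0.0893 -0.    ] [ 0.     0.    -0.212]
85.9 [ 0.1157 -0.1084 -0.    ] [ 0.      0.     -0.2385]
95.4 [ 0.1154 -0.1278 -0.    ] [ 0.     0.    -0.265]
```

Request:
play_rows --motion '[[[0,0,0,0,0,0,-1],[0,0,0,0,0,0,-1],[0,0,0,0,0,0,-1],[0,0,0,0,0,0,-1]]]' --grip_force 40

```text
time_s: 8.65
ee_pos: [0.6419, 0.0539, 0.2382]
eef_rot: [-3.138, -0.001, 0.304]
force: [-0.6, 0.7, 0.8]
grip_width: 0.0106
grip_force: 40.0
```

Request:
play_rows --motion '[[[0.01,-0.001,0,0,0,-0.013,-1],[0.019,-0.0017,0,0,0,-0.0265,-1],[0.029,-0.004,0,0,0,-0.04,-1],[0.038,-0.0065,0,0,0,-0.053,-1],[0.047,-0.0105,0,0,0,-0.066,-1],[0.0557,-0.0144,0,0,0,-0.0795,-1],[0.064,-0.02,0,0,0,-0.093,-1],[0.0718,-0.0252,0,0,0,-0.106,-1],[0.0718,-0.0252,0,0,0,-0.106,-1],[0.0718,-0.0252,0,0,0,-0.106,-1]]]'

```text
time_s: 9.65
ee_pos: [0.6571, 0.0655, 0.2381]
eef_rot: [-3.139, -0.003, 0.968]
force: [0.6, 3.5, -1.2]
grip_width: 0.0107
grip_force: 40.0
```

```bash
python3 - <<'E'
from h import *
t=camera('top');c=camera('scene')
a=cv2.resize(t['frame'][115:265,260:370],(396,540),interpolation=cv2.INTER_CUBIC)
b=cv2.resize(c['frame'][110:240,290:386],(399,540),interpolation=cv2.INTER_CUBIC)
cv2.imwrite('pics/m3.png',np.hstack([a,b])[...,::-1])
E
```

```text
(no output)
```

View pics/m3.png

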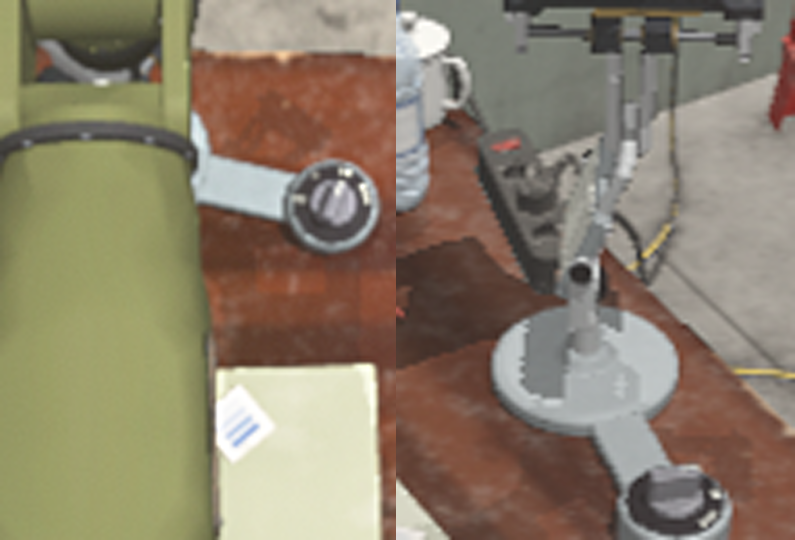

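Left panel: the pointer now points up, between the marks at (320,175) and (345,172). Right panel: the light face shows as a strip on the left of the head at (575,215), so the direction is right. I'll swivel the remaining 57°.

Request:
play_rows --motion '[[[0.01,-0.001,0,0,0,-0.013,-1],[0.019,-0.0017,0,0,0,-0.0265,-1],[0.0335,-0.005,0,0,0,-0.0465,-1],[0.047,-0.0105,0,0,0,-0.066,-1],[0.06,-0.0173,0,0,0,-0.086,-1],[0.0718,-0.0252,0,0,0,-0.106,-1],[0.0825,-0.035,0,0,0,-0.126,-1],[0.091,-0.0445,0,0,0,-0.143,-1],[0.0977,-0.0538,0,0,0,-0.159,-1],[0.0977,-0.0538,0,0,0,-0.159,-1]]]'

```text
time_s: 10.75
ee_pos: [0.6595, 0.0933, 0.2381]
eef_rot: [3.141, -0.004, 1.97]
force: [-2.0, 6.0, -2.0]
grip_width: 0.0112
grip_force: 40.0
```

```bash
python3 - <<'E'
from h import *
o=get_obs();p=o['ee_pos'];e=o['eef_rot'];print(p,e,o['force'])
# tilt target: grasp 6 mm above rail -> keep z offset
ax=np.array([.6326,.0807]);f=np.radians(203);D=np.array([np.cos(f),np.sin(f)])
zo=.2382-(.16+np.sqrt(.078**2-.029**2));print('zo',zo)
for th in(-.38,-.2,0,.2,.4,.5,.55):
    q=np.append(ax+D*.078*np.sin(th),.16+.078*np.cos(th)+zo)
    print(th,q.round(4),*rows(q,[np.pi,0,f-np.pi/2]))
E
```

```text
[0.65949    0.09331041 0.23808931] [ 3.14125159 -0.00432103  1.96951573] [-2.02820963  5.9705808  -1.96542365]
zo 0.005791436970479791
-0.38 [0.6592 0.092  0.2382] [-0.0044 -0.003  -0.0006] [ 0.0001 -0.0007 -0.0004]
-0.2 [0.6469 0.0868 0.2422] [-0.0045 -0.0567 -0.0166] [ 0.0001 -0.0007 -0.0004]
0 [0.6326 0.0807 0.2438] [-0.0046 -0.1187 -0.0229] [ 0.0001 -0.0007 -0.0004]
0.2 [0.6183 0.0746 0.2422] [-0.0048 -0.1807 -0.0167] [ 0.0001 -0.0007 -0.0004]
0.4 [0.6046 0.0688 0.2376] [-0.0051 -0.2402  0.0017] [ 0.0001 -0.0007 -0.0004]
0.5 [0.5982 0.0661 0.2342] [-0.0052 -0.2683  0.0153] [ 0.0001 -0.0007 -0.0004]
0.55 [0.5951 0.0648 0.2323] [-0.0053 -0.2818  0.0231] [ 0.0001 -0.0007 -0.0004]
```

Request:
play_rows --motion '[[[-0.004,-0.03,-0.008,0,0,0,-1],[-0.004,-0.057,-0.0166,0,0,0,-1],[-0.004,-0.088,-0.02,0,0,0,-1],[-0.004,-0.119,-0.023,0,0,0,-1],[-0.004,-0.15,-0.0205,0,0,0,-1],[-0.004,-0.181,-0.0167,0,0,0,-1],[-0.004,-0.211,-0.009,0,0,0,-1],[-0.004,-0.24,0.0017,0,0,0,-1],[-0.004,-0.273,0.018,0,0,0,-1],[-0.004,-0.273,0.018,0,0,0,-1]]]'

```text
time_s: 11.75
ee_pos: [0.5972, 0.0656, 0.2346]
eef_rot: [3.138, -0.003, 1.965]
force: [-2.1, 4.4, 3.9]
grip_width: 0.0109
grip_force: 40.0
```

Request:
play_rows --motion '[[[0,0,0,0,0,0,0],[0,0,0,0,0,0,0],[0,0,0,0,0,0,0],[0,0,-0.1,0,0,0,0],[0,0,-0.2,0,0,0,0],[0,0,-0.35,0,0,0,0],[0,0,-0.5,0,0,0,0],[0,0,-0.5,0,0,0,0]]]'

```text
time_s: 12.55
ee_pos: [0.5981, 0.0649, 0.364]
eef_rot: [3.133, -0.001, 1.968]
force: [-0.4, -0.2, -0.5]
grip_width: 0.0469
grip_force: 0.0
```

```bash
python3 - <<'E'
from h import *
print(rows([.5,-.4,.34],[np.pi,0,1.0]))
E
```

```text
(array([-1.5634, -1.0816,  0.0859]), array([ 0.0012, -0.0007,  0.154 ]))
```

Request:
play_rows --motion '[[[-0.15,-0.1,0,0,0,0.015,0],[-0.3,-0.2,0,0,0,0.03,0],[-0.45,-0.3,0,0,0,0.05,0],[-0.6,-0.4,0,0,0,0.07,0],[-0.75,-0.5,0,0,0,0.077,0],[-0.9,-0.6,0,0,0,0.077,0],[-1,-0.7,0,0,0,0.077,0],[-1,-0.7,0,0,0,0.077,0],[-1,-0.7,0,0,0,0.077,0]]]'

```text
time_s: 13.45
ee_pos: [0.5327, -0.2335, 0.3569]
eef_rot: [-3.14, -0.004, 1.483]
force: [-0.2, 0.4, -0.9]
grip_width: 0.0473
grip_force: 0.0
```

Request:
play_rows --motion '[[[-0.2,0.0,0,0,0,0,0],[-0.4,0.0,0,0,0,0,0],[-0.6,0.0,0,0,0,0,0],[-0.8,0.0,0,0,0,0,0],[-0.8,0.0,0,0,0,0,0],[-0.8,0.0,0,0,0,0,0]]]'

```text
time_s: 14.05
ee_pos: [0.5163, -0.4322, 0.3556]
eef_rot: [-3.14, -0.005, 1.485]
force: [-0.4, 0.8, 0.2]
grip_width: 0.0466
grip_force: 0.0
```

```bash
cat > m.py <<'E'
from h import *
import sys
t=camera('top');s=camera('scene');np.savez('t9.npz',**t);np.savez('s9.npz',**s)
P=cloud(t);r=P.reshape(-1,3);ff=t['frame'].reshape(-1,3).astype(int);grey=(ff.max(1)-ff.min(1)<45)
b=(np.abs(r[:,0]-.62)<.12)&(np.abs(r[:,1]-.075)<.11)
k=b&(r[:,2]>.215);q=r[k];m=q.mean(0);V=np.linalg.svd(q-m)[2][0];print('rail',k.sum(),m.round(4),'max z',q[:,2].max(),'face bearing',np.degrees(np.arctan2(V[1],V[0]))%180+90)
for nm,p in(('top',r),('scene',cloud(s).reshape(-1,3))):
    B=(np.hypot(p[:,0]-.625,p[:,1]-.078)<.055)&(p[:,2]>.125)&(p[:,2]<.195)
    q=p[B]
    # RANSAC plane
    rng=np.random.default_rng(0);best=None
    for _ in range(400):
        a=q[rng.choice(len(q),3,False)];n=np.cross(a[1]-a[0],a[2]-a[0]);l=np.linalg.norm(n)
        if l<1e-6:continue
        n/=l;i=np.abs((q-a[0])@n)<.002
        if best is None or i.sum()>best.sum():best=i
    c=q[best].mean(0);n=np.linalg.svd(q[best]-c)[2][2];n*=-np.sign(n[0])
    if n[0]>0:n=-n
    print(nm,'plane',best.sum(),len(q),c.round(4),'bearing',np.degrees(np.arctan2(n[1],n[0]))%360,'tilt',-np.arcsin(n[2]))
E
python3 m.py; python3 - <<'E'
from h import *
t=dict(np.load('t9.npz'));s=dict(np.load('s9.npz'))
a=cv2.resize(t['frame'][115:265,260:370],(396,540),interpolation=cv2.INTER_CUBIC)
b=cv2.resize(s['frame'][110:250,290:394],(401,540),interpolation=cv2.INTER_CUBIC)
cv2.imwrite('pics/m4.png',np.hstack([a,b])[...,::-1]);print(get_obs()['ee_pos'])
E
```

```text
rail 154 [0.5991 0.0685 0.2318] max z 0.23925224582052884 face bearing 203.3081080421412
top plane 206 333 [0.6374 0.0846 0.1698] bearing 203.34837943796407 tilt 0.524394420218353
scene plane 226 328 [0.6228 0.0751 0.1619] bearing 203.13801537946836 tilt 0.49510569591503917
[ 0.51666013 -0.43083982  0.35708002]
```

View pics/m4.png

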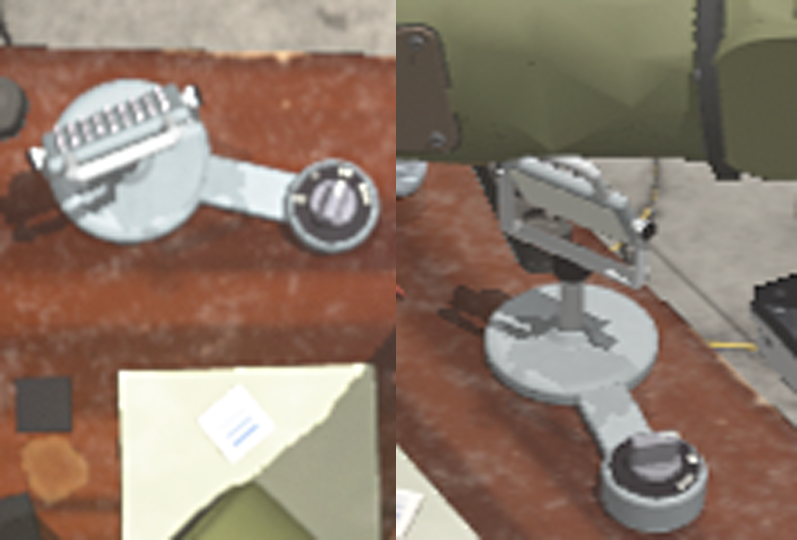

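The face (right panel, 575,205) is light and looks towards the tile. The knob's pointer (left panel, 340,180) aims near the mark at (345,172). I'll check both numerically.

```bash
python3 - <<'E'
from h import *
t=dict(np.load('t9.npz'));P=cloud(t);z=P[...,2]
K=(np.hypot(P[...,0]-.597,P[...,1]+.104)<.026)
for lo in(.05,.056,.06):
    q=np.argwhere(K&(z>lo))[:,::-1].astype(np.float32);w=np.array([ray(t,*x,.065)[:2] for x in q]);m=w.mean(0);V=np.linalg.svd(w-m)[2][0]
    print(lo,len(q),m,np.degrees(np.arctan2(V[1],V[0])))
tile=np.array([.3958,-.0198,.012])
for name,c,b,th,s in(('top',[.6374,.0846,.1698],203.3,.524,1),('scene',[.6228,.0751,.1619],203.2,.495,-1)):
    b=np.radians(b);f=np.array([np.cos(b)*np.cos(th),np.sin(b)*np.cos(th),-np.sin(th)])
    print(name,'axis plane check (hinge off plane)',(np.array([.6326,.0807,.16])-(np.array(c)+s*.007*f))@f)
    d=tile-[.6326,.0807,.16];X=-f;Y=np.array([-np.sin(b+np.pi),np.cos(b+np.pi),0]);Y/=np.linalg.norm(Y);Z=np.cross(X,Y)
    print('tile in head',d@X,d@Y,d@Z)
d=cv2.resize(t['frame'][150:194,330:375],(585,572),interpolation=cv2.INTER_CUBIC);cv2.imwrite('pics/k.png',d[...,::-1])
E
```

```text
0.05 46 [ 0.59333593 -0.10087857] 160.58960213378262
0.056 45 [ 0.593686   -0.10107867] 161.44769889401175
0.06 42 [ 0.59315841 -0.10116867] 160.6070099457335
top axis plane check (hinge off plane) 0.003056075005075663
tile in head -0.29677654007315435 0.0013613136819299182 0.000567527326929218
scene axis plane check (hinge off plane) -0.0019650578833739487
tile in head -0.2966699562505353 0.0009123425959860626 -0.008037082138004525
```

View pics/k.png

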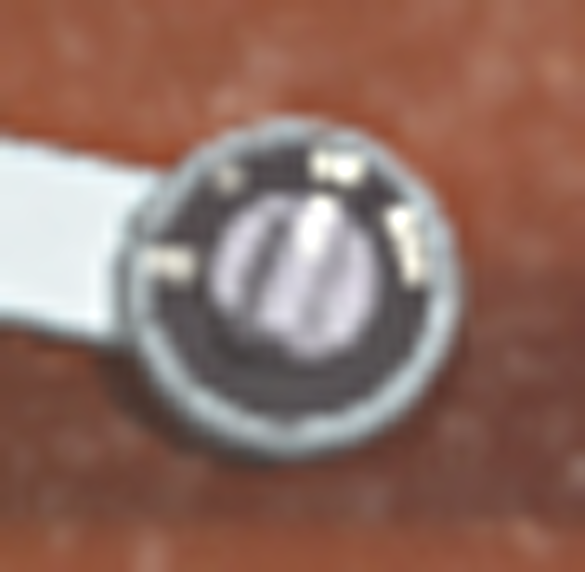

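The pointer at (320,215) aims at the two-dot mark at (335,165), about 1.8 rad from where it started. The line from the face passes within about 8 mm of the tile centre. I'm handing it in.

```bash
python3 -c "
from station import workorder
print(workorder.hand_in())"
```

```text
the job is handed in; nothing more can be done
None
```

I've handed in the job, though no verdict came back: by my last measurements the face's line passes within about 8 mm of the tile's centre, the selector sits at two dots, the lamp looks unmoved, and the arm has let go and is clear.

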